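Shim the rocking hotplate

ROBOT

A 7-joint arm with a two-finger parallel gripper is mounted at the origin on the work surface. World frame = base frame: x ahead of the robot, y to its left, z up, the work surface at z = 0. Lengths are in m, angles in rad, forces in N, time in s.
With the tool pointing down it reaches from about 0.425 to 0.8 m from the base axis. Payload 8.3 kg.
Tool frame: the origin (TCP) lies at the very end of the fingers, on their centre line; the grasp point (between the pads) lies robot.grip_point_offset behind it (robot.grip_point_offset is the distance from the TCP to the grasp point, in m); z points along the fingers, x is the direction in which the jaws open and shut, and the axes are right-handed (so a half turn about z gives the same grasp; the last joint's range is limited). The gripper opens to 85 mm and grips with 20 to 120 N. Pads are 22 mm wide; open, the fingers measure 114 mm over their backs; the gripper's body (76 mm by 85 mm) begins 54 mm behind the grasp point. The pads swing forward as they close: fully open they stand 13 mm farther back than shut.
Start: joints at [1.194, 0.383, 0.016, 1.37, -0.006, 1.388, -0.046], TCP at [0.193, -0.594, 0.231] pointing down, gripper open.
Joint ranges: [-2.95, 2.95], [-0.25, 2.06], [-1.52, 1.56], [0.18, 2.33], [-1.44, 4.58], [0.02, 2.06], [-3.01, 3.01]. Speed limits (rad/s): [2.39, 2.39, 3.01, 3.01, 3.14, 3.14, 3.14].

INTERFACE

Orientations are given as a unit quaternion [x, y, z, w].
In Python, from bench import robot, snapshot, camera_model gives the robot as it stands. The module is installed in compiled form; this text tells all that it offers.
- The arm moves only by the tool move_arm, never from a script. Its argument "deltas" is one flat list of numbers, 6 for each row, row after row: the shift along the tool's x, y, z in mm, then the turn, a rotation vector about the tool's x, y, z in rad. A call has 1 to 20 rows; each row shifts and turns the commanded pose from where the row before left it, along the tool's axes as they then stand; what a row does not reach is not made up. A row lasts 1/12 s, in which the tool goes at most 41.7 mm and 7.16 degrees, less where a joint would pass 70% of its speed; a pose out of reach is approached as far as the arm can. A call with a gripper value outside its range is refused whole. "hand" is the gripper's target within -1 to 1 (fully open at 1, half-way at 0, shut at -1), set as the call begins (left out, the last holds). The fingers move at their own pace and stop on an object; "grip_force" is the grip in N (left out, the last holds). Time passes only in rows, so rows that do not move let the fingers close. It gives the time, the measured TCP pose, the force and the opening at its end, in the units of the state.
- robot.observe(): the state, without advancing time (a new reading comes with each control period).
- snapshot(name): name is "scene" or "top" or "wrist"; returns (picture, depth): 400x640x3 uint8, red, green, blue; 400x640 float32, m along the optical axis (not along the pixel's ray), 0 where there is no reading.
- camera_model(name): a dict with "intrinsics" (3x3 intrinsics, pixels), "dist" ([k1, k2, p1, p2, k3] as OpenCV has them; the pictures are not rectified), "rvec" (rotation vector, rad) and "tvec" (3), from world to camera coordinates, as OpenCV has them; the wrist camera has in their place "hand_eye" (4x4, takes a point from camera to tool coordinates, whose origin is the TCP and whose axes are the tool frame's). Camera axes: x right, y down, z forward; pixel columns grow to the right and rows downward; lengths in m; the calibration is good to about 2 mm. A picture is of the moment at which its call begins: read the wrist's pose just before it. camera_model takes no time and is no camera call.
- robot.job_done(): hands the job in, once; it reports no verdict.
The state is a dict: "time_s": time; "qpos": joint angles; "qvel": joint speeds; "effort": joint torques, N m; "ee_pos": TCP position; "tcp_rot": TCP orientation; "force": force on the tool from outside, world axes, zero at the start; "ft_torque": the same for the moment, N m; "grip_width": finger opening in m.
Only numpy, scipy, OpenCV 4.12 (cv2) and the standard library are available. Lean on these libraries where they do the work, as an engineer would, in place of code of your own. Each camera call takes 0.05 s, during which the arm holds its last target. There are 200 camera calls.

TASK

The hotplate stirrer on the lab bench rocks because the foot at its far right corner (seen from the robot) is too short. Push the loose wooden wedge along the bench, thin end first, under that foot until the hotplate stands level and no longer rocks, and leave the wedge there. Only push the wedge and do not lift it; do not touch or shove the hotplate itself, and leave the other things where they are.

Things in the scene. Friction and masses are not known exactly. Their poses are not given: they have to be found in the camera images.
- hotplate: White hotplate stirrer, about 2.2 kg, loose on the bench. Housing 190 (x) x 200 (y) mm; level, its underside is 24 mm and its top 94 mm above the bench. Origin: centre of its footprint at bench level; z up, -x is the front with two knobs. Domed rubber feet (balls of 12 mm radius) at x = +-70, y = +-78 mm; the one at (+70, -78) ends 8 mm higher. At the start it leans about 0.076 rad onto that foot.
- short_foot (a point): Lowest point of the short foot's ball when level: (70, -78, 8) mm in the hotplate's frame. On the bench at the start. The wedge lifts it gradually until the opposite foot lands and the hotplate is level; pushing on from there tilts it again. It is level when the ball stands about 45 mm from the wedge's thin end; 7 mm of travel is 1 mm of height.
- opposite_foot (a point): Lowest point of the foot diagonally opposite, at (-70, 78, 0) mm in the hotplate's frame: about 16 mm above the bench at the start, on it when level.
- wedge: Loose plain wooden wedge, about 60 g, flat on the bench: 126 mm long, 50 mm wide, 1.5 mm thick at the thin end rising evenly (1 in 7) to 19.5 mm at the thick end, whose face is upright and square. Origin: centre of its underside; +x points to the thin end, z up. It starts right of the hotplate, thin end roughly towards the short foot and 35 to 105 mm from it.
- wedge_thin_end (a point): Middle of the wedge's thin end, on its underside, at (+63, 0, 0) mm in the wedge's frame.
- wedge_thick_end (a point): Middle of the wedge's thick end, where it is pushed, on its underside, at (-63, 0, 0) mm in the wedge's frame. The push takes about 5 to 15 N once under the foot; the wedge stays where it is left. When level, the thick end stands out about 60 mm from the housing.
- spacer: Bystander: flat wooden block without a slope, 55 x 55 x 24 mm, of the same wood. Origin: centre of its underside.
- beaker: Bystander: empty glass beaker, 64 mm wide, 85 mm high. Origin: centre of its underside.
- jar: Bystander: closed amber glass jar, 58 mm wide, 85 mm high. Origin: centre of its underside.
Not all that is in view belongs to the job. Of the things like the wedge, leave any that is pink or yellow; of the rest the smaller one is meant.

How it is judged:
By the outcome, as a careful person would: the job done as asked, in the order asked, and still so for the second after the job is handed in, with the robot touching nothing.
It also fails if it takes over 45 s, if anything falls off the work surface, if the arm or the gripper's body presses on something with over 40 N, if the wrist force passes 120 N, or if a joint passes its speed limit or range.

## Working session

There is one attempt and no reset: what is moved stays moved. The work goes in short steps, Python scripts to look and compute and a tool call to move; the robot and the scene stay as the last step left them, time stands still between calls to the robot, and variables do not carry over. Pictures are saved under pics/ and viewed, about 8 in all and at most 12, crops included, and the job is handed in when it is done.

Besides the shell and the picture viewer there is one more tool, called after ">>>" by a JSON object that holds its "method" and its "body". move_arm: Moves the arm, as the interface text tells. Its arguments: {"type":"object","properties":{"deltas":{"type":"array"},"hand":{"type":"number"},"grip_force":{"type":"number"}},"required":["deltas"]}

```bash
mkdir -p pics; cat > h.py <<'E'
import numpy as np, cv2
from bench import robot, snapshot, camera_model
from scipy.spatial.transform import Rotation as R
def cam(n):
    m=camera_model(n);K=np.array(m["intrinsics"]);d=np.array(m["dist"])
    if n=="wrist":
        s=robot.observe();T=np.eye(4);T[:3,:3]=R.from_quat(s["tcp_rot"]).as_matrix();T[:3,3]=s["ee_pos"]
        W=T@np.array(m["hand_eye"])   # cam->world
    else:
        W=np.eye(4);r=cv2.Rodrigues(np.array(m["rvec"],float))[0];W[:3,:3]=r.T;W[:3,3]=-r.T@np.array(m["tvec"]).ravel()
    return K,d,W
def ray(c,uv):
    K,d,W=c;p=cv2.undistortPoints(np.array(uv,float).reshape(-1,1,2),K,d).reshape(-1,2)
    return W[:3,3],np.c_[p,np.ones(len(p))]@W[:3,:3].T
def onplane(c,uv,z):
    o,r=ray(c,uv);return o+r*((z-o[2])/r[:,2])[:,None]
def bydepth(c,uv,depth):
    o,r=ray(c,uv);return o+r*np.array([depth[int(v),int(u)] for u,v in uv])[:,None]
E
python3 - <<'E'
from h import *
print(robot.observe(),robot.grip_point_offset)
for n in("scene","top"):
    p,d=snapshot(n);cv2.imwrite(f"pics/{n}0.png",p[...,::-1]);np.save(n+"0d.npy",d)
    print(n,cam(n)[2][:3].round(3).tolist())
E
```

```text
{'time_s': 0.0, 'qpos': array([ 1.19412388,  0.384239  ,  0.01637879,  1.37120158, -0.00631228,
        1.38821084, -0.04652033]), 'qvel': array([-0.00137362, -0.0022422 , -0.00102624, -0.000959  , -0.00038003,
        0.00082409, -0.00036055]), 'effort': array([ 4.93012358e-04, -6.27601933e+01,  8.44439920e-01, -3.71825767e+01,
        1.66745234e-02,  1.41280584e-02, -2.29755756e-05]), 'ee_pos': array([ 0.19277702, -0.59397198,  0.23025692]), 'tcp_rot': array([ 8.08913591e-01, -5.87926689e-01, -8.20951327e-04, -5.79456395e-04]), 'force': array([-0.1578839 ,  0.03955628,  0.38470672]), 'ft_torque': array([-0.02074544,  0.02048849,  0.00462746]), 'grip_width': 0.08564309558250627} 0.0187
scene [[-0.842, 0.426, -0.33, 0.911], [0.539, 0.646, -0.54, 0.623], [-0.017, -0.633, -0.774, 0.884]]
top [[0.005, -0.994, 0.111, 0.442], [-1.0, -0.001, 0.031, 0.006], [-0.031, -0.111, -0.993, 1.057]]
```

View pics/top0.png

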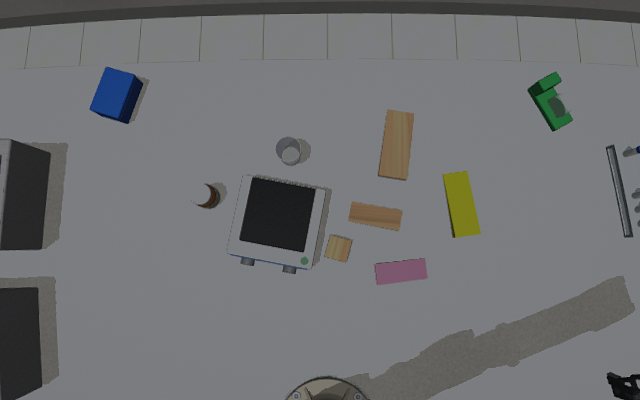

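View pics/scene0.png

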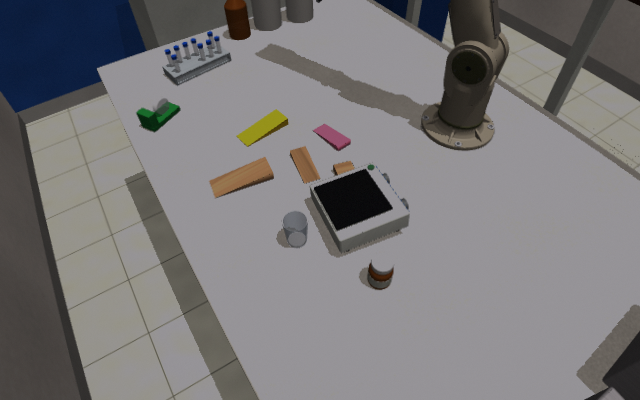

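Top picture, wedge-like candidates: small wood (376,216), large wood (397,145), yellow (461,204), pink (401,271); the spacer is at (339,248). I exclude pink and yellow. The smaller of the remaining two is (376,216), so that's the one. The hotplate is at (278,220) with its knobs towards the robot, and the short foot is at its upper right, near (320,190).

```bash
python3 - <<'E'
from h import *
im=cv2.imread("pics/top0.png");d=np.load("top0d.npy");c=cam("top")
cv2.imwrite("pics/crop1.png",cv2.resize(im[165:285,220:420],None,fx=4,fy=4,interpolation=cv2.INTER_CUBIC))
hsv=cv2.cvtColor(im,cv2.COLOR_BGR2HSV)
m=cv2.inRange(hsv,(5,70,60),(22,255,255))
n,l,s,ce=cv2.connectedComponentsWithStats(m)
for i in range(1,n):
    if s[i,4]<150: continue
    ys,xs=np.where(l==i);pts=np.c_[xs,ys]
    P=bydepth(c,pts,d);hull=cv2.minAreaRect(P[:,:2].astype(np.float32)*1000)
    A=np.c_[P[:,:2]-P[:,:2].mean(0),np.ones(len(P))];f=np.linalg.lstsq(A,P[:,2],rcond=None)[0]
    print(ce[i].round(),s[i,4],"rect",hull,"ctr",P.mean(0).round(4),"grad",f[:2].round(3),"z range",np.percentile(P[:,2],[2,50,98]).round(4))
# black plate top
b=cv2.inRange(hsv,(0,0,0),(179,255,50))
n,l,s,ce=cv2.connectedComponentsWithStats(b)
i=l[215,278];ys,xs=np.where(l==i);P=bydepth(c,np.c_[xs,ys],d)
A=np.c_[P[:,:2],np.ones(len(P))];print("plate",P.mean(0),np.linalg.lstsq(A,P[:,2],rcond=None)[0],cv2.minAreaRect(P[:,:2].astype(np.float32)*1000))
g=[(450/1,0)];print("bench",bydepth(c,[(430,200),(350,180),(350,280)],d).round(4).tolist())
E
```

```text
[396. 145.] 1858 rect ((598.162109375, -128.24490356445312), (111.17377471923828, 395.5613708496094), 65.0328369140625) ctr [ 0.6879 -0.1703  0.0172] grad [-0.244  0.78 ] z range [0.0009 0.0145 0.0273]
[375. 216.] 1016 rect ((504.2568664550781, -82.33599853515625), (88.94895935058594, 195.91209411621094), 10.72687816619873) ctr [ 0.5107 -0.1152  0.0141] grad [-1.52   0.456] z range [-0.0001  0.0099  0.0198]
[344. 250.] 225 rect ((431.225830078125, -21.580142974853516), (58.200374603271484, 53.15824508666992), 75.83067321777344) ctr [ 0.4272 -0.0376  0.0282] grad [0.97  3.419] z range [0.0198 0.0237 0.0275]
plate [0.50791582 0.11571903 0.0948116 ] [-0.13482645 -0.08896064  0.17358652] ((504.78857421875, 93.64221954345703), (195.53343200683594, 147.58306884765625), 79.69377899169922)
bench [[0.5513, -0.2565, -0.0041], [0.601, -0.0553, 0.0007], [0.3527, -0.0545, -0.0014]]
```

View pics/crop1.png

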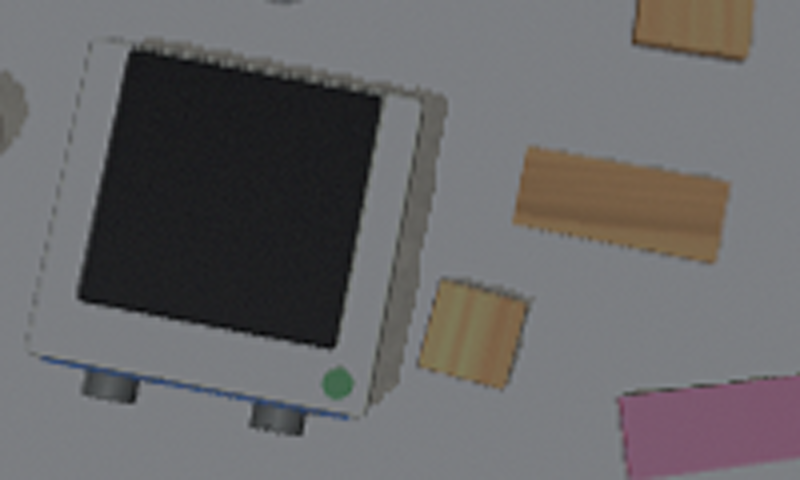

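```bash
cat > m1.py <<'E'
from h import *
c=cam("top");d=np.load("top0d.npy")
cr=lambda a:np.array(a,float)/4+[220,165]-0.375
px=cr([(92,40),(420,100),(365,415),(30,352)])
B=np.array([(95,100,94),(95,-100,94),(-95,-100,94),(-95,100,94)])/1e3
n=np.array([78,-70,0])/104.8; ax=np.cross(n,[0,0,-1.]);ax=np.cross([0,0,1.],n)
Q=R.from_rotvec(ax*0.076).as_matrix()   # tips n-side down
def rb(p):return p@Q.T
Bt=rb(B);print("z corners",Bt[:,2].round(4))
W=np.array([onplane(c,[u],z)[0] for u,z in zip(px,Bt[:,2])])
a=Bt[:,:2]-Bt[:,:2].mean(0);b=W[:,:2]-W[:,:2].mean(0)
yaw=np.arctan2((a[:,0]*b[:,1]-a[:,1]*b[:,0]).sum(),(a*b).sum())
C=np.array([[np.cos(yaw),-np.sin(yaw)],[np.sin(yaw),np.cos(yaw)]])
t=W[:,:2].mean(0)-C@Bt[:,:2].mean(0)
print("yaw",yaw,"t",t,"resid mm",((Bt[:,:2]@C.T+t-W[:,:2])*1e3).round(1).tolist())
f=rb(np.array([[.07,-.078,.020]]))[0]   # ball centre
print("short foot world",C@f[:2]+t,f[2]-.012)
# wedge
wp=cr([(528,148),(515,224),(730,182),(717,262)])
P=np.array([onplane(c,[u],z)[0] for u,z in zip(wp,[.0015,.0015,.0195,.0195])])
thin=P[:2].mean(0);thick=P[2:].mean(0);v=(thin-thick)[:2]
print(P.round(4).tolist(),"thin",thin,"thick",thick,"len",np.linalg.norm(v),"dir",np.arctan2(v[1],v[0]),"w",np.linalg.norm(P[0]-P[1]),np.linalg.norm(P[2]-P[3]))
foot=C@f[:2]+t;u=v/np.linalg.norm(v);print("foot rel thin: along",(foot-thin[:2])@u,"left",u[0]*(foot-thin[:2])[1]-u[1]*(foot-thin[:2])[0])
print("housing -y dir in world angle",np.arctan2(*(C@[0,1.])[::-1]))
mid=lambda k:(wp[:2].mean(0)*(1-k)+wp[2:].mean(0)*k)
for k in(.1,.3,.5,.7,.9):
    q=mid(k).astype(int);z=[bydepth(c,[(q[0]+i,q[1]+j)],d)[0][2] for i in(-2,-1,0,1,2) for j in(-3,-2,-1,0,1,2,3)];print(k,np.median(z).round(4))
sp=np.array([onplane(c,[u],.024)[0] for u in cr([(442,280),(527,298),(502,390),(418,367)])]);print("spacer",sp[:,:2].round(4).tolist())
E
python3 m1.py
```

```text
z corners [0.0934 0.0833 0.094  0.1042]
yaw -0.17081478952579204 t [0.48855683 0.12376682] resid mm [[3.9, 2.4], [3.3, -4.4], [-3.8, -3.0], [-3.5, 5.0]]
short foot world [0.54503413 0.0340474 ] 3.080068598016253e-05
[[0.5463, -0.059, 0.0015], [0.4989, -0.0507, 0.0015], [0.5238, -0.1815, 0.0195], [0.475, -0.1727, 0.0195]] thin [ 0.52259938 -0.05485246  0.0015    ] thick [ 0.49939055 -0.17711099  0.0195    ] len 0.1244419531390424 dir 1.3831945279835394 w 0.04816842565853018 0.049651256505048674
foot rel thin: along 0.09152420394404352 left -0.005460994535345411
housing -y dir in world angle 1.3999815372691047
0.1 0.0024
0.3 0.0073
0.5 0.0099
0.7 0.0132
0.9 0.0174
spacer [[0.4636, -0.0052], [0.4529, -0.0566], [0.3975, -0.0414], [0.4111, 0.0092]]
```

Top crop: the wedge's corners are at (528,148), (515,224), (730,182) and (717,262), and depth rises from left to right, so the thin end is on the left. Length 124 mm and width 48–50 mm match the description. The foot is about 91 mm ahead of the thin end and about 5 mm to the right of the wedge's axis. Next I turn the jaws across the wedge and move in behind the thick end.

>>> {"method": "move_arm", "body": {"deltas": [0,0,0,0,0,-0.107,0,0,0,0,0,-0.107,0,0,0,0,0,-0.107,0,0,0,0,0,-0.107,0,0,0,0,0,-0.107,0,0,0,0,0,-0.107,0,0,0,0,0,-0.107,0,0,0,0,0,-0.107,0,0,0,0,0,-0.107,0,0,0,0,0,-0.107], "hand": -0.3}}

```text
time_s: 0.93
ee_pos: [0.1928, -0.5942, 0.2307]
tcp_rot: [0.996, -0.091, -0.0, -0.001]
force: [0.8, -0.2, -0.0]
grip_width: 0.0301
```

>>> {"method": "move_arm", "body": {"deltas": [11,-20.5,3,0,0,0,11,-20.5,3,0,0,0,11,-20.5,3,0,0,0,11,-20.5,3,0,0,0,11,-20.5,3,0,0,0,11,-20.5,3,0,0,0,11,-20.5,3,0,0,0,11,-20.5,3,0,0,0,11,-20.5,3,0,0,0,11,-20.5,3,0,0,0,11,-20.5,3,0,0,0,11,-20.5,3,0,0,0,11,-20.5,3,0,0,0,11,-20.5,3,0,0,0,11,-20.5,3,0,0,0,11,-20.5,3,0,0,0,11,-20.5,3,0,0,0,11,-20.5,3,0,0,0,11,-20.5,3,0,0,0,11,-20.5,3,0,0,0]}}

```text
time_s: 2.6
ee_pos: [0.4857, -0.2315, 0.1708]
tcp_rot: [0.996, -0.093, -0.0, -0.0]
force: [-0.2, -0.2, 1.0]
grip_width: 0.0299
```

```bash
python3 - <<'E'
from h import *
s=robot.observe();c=cam("wrist");p,d=snapshot("wrist");cv2.imwrite("pics/w1.png",p[...,::-1]);np.save("w1W.npy",c[2]);np.save("w1d.npy",d)
print(s["time_s"],s["ee_pos"],s["tcp_rot"],s["grip_width"],c[2].round(3).tolist())
E
```

```text
2.6 [ 0.48565399 -0.23145729  0.17084832] [ 9.95627751e-01 -9.34091585e-02 -3.04814402e-04 -1.35024198e-04] 0.02989764673557763 [[0.983, -0.176, -0.057, 0.5], [-0.185, -0.934, -0.305, -0.153], [0.0, 0.311, -0.951, 0.313], [0.0, 0.0, 0.0, 1.0]]
```

View pics/w1.png

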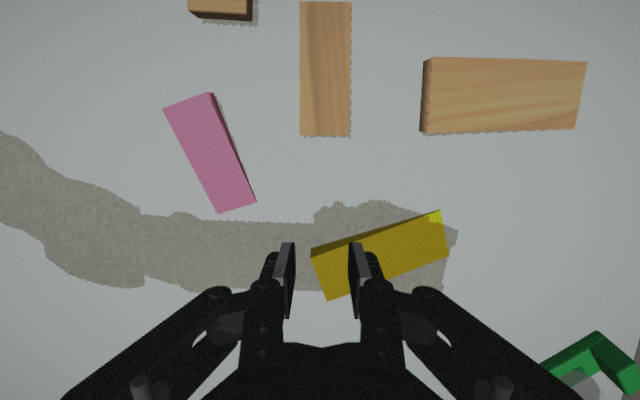

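Wrist view: the wedge runs from its thin end at (300..352,2) to its thick end at (300..351,137), with the yellow wedge at (310..448,210..300). I'll check the geometry from here, including clearance to yellow.

```bash
python3 - <<'E'
from h import *
K,d,_=cam("wrist");c=(K,d,np.load("w1W.npy"))
im=cv2.imread("pics/w1.png");h=cv2.cvtColor(im,cv2.COLOR_BGR2HSV);m=cv2.inRange(h,(5,60,60),(22,255,255))
n,l,s,ce=cv2.connectedComponentsWithStats(m);i=l[70,325];print(s[i])
r=np.where(l==i);
for row in (5,30,60,90,120): 
    x=r[1][r[0]==row];print(row,x.min(),x.max())
bot=r[0].max();top=r[0].min()
P=lambda u,z:onplane(c,[u],z)[0]
A=P((300,137),.0195);B=P((351,137),.0195);C=P((300,2),.0015);D=P((352,2),.0015)
th=(A+B)/2;tn=(C+D)/2;v=(tn-th)[:2];print("thick",A,B,th,"thin",C,D,tn,"len",np.linalg.norm(v),"dir",np.arctan2(v[1],v[0]),"facedir",np.arctan2(*(A-B)[1::-1])-np.pi/2)
print("yellow",[P(u,z)[:2].round(3).tolist() for u,z in [((310,250),.01),((440,210),.01),((448,258),.01),((328,300),.01)]])
print("pink",[P(u,.015)[:2].round(3).tolist() for u in [(163,108),(211,93),(256,201),(218,213)]])
E
```

```text
[ 300    1   52  135 6729]
5 300 351
30 300 350
60 300 349
90 300 349
120 300 348
thick [ 0.47365812 -0.17614945  0.0195    ] [ 0.52466626 -0.18574748  0.0195    ] [ 0.49916219 -0.18094846  0.0195    ] thin [ 0.49832994 -0.05179796  0.0015    ] [ 0.54744751 -0.06099592  0.0015    ] [ 0.52288872 -0.05639694  0.0015    ] len 0.12679128590680006 dir 1.382555969804891 facedir 1.3848045399406819
yellow [[0.457, -0.309], [0.614, -0.286], [0.62, -0.351], [0.465, -0.383]]
pink [[0.342, -0.121], [0.395, -0.117], [0.411, -0.236], [0.365, -0.241]]
```

>>> {"method": "move_arm", "body": {"deltas": [3.5,0,13.5,0,0,0,0,0,13.5,0,0,0,0,0,13.5,0,0,0,0,0,13.5,0,0,0,0,0,13.5,0,0,0,0,0,13.5,0,0,0,0,0,13.5,0,0,0,0,0,13.5,0,0,0,0,0,13.5,0,0,0,0,0,13.5,0,0,0,0,0,13.5,0,0,0,0,0,13.5,0,0,0,0,0,0,0,0,0,0,0,2,0,0,0,0,0,2,0,0,0,0,0,0,0,0,0]}}

```text
time_s: 3.98
ee_pos: [0.4891, -0.2333, 0.0057]
tcp_rot: [0.996, -0.093, 0.0, 0.0]
force: [-0.2, 0.7, -0.1]
grip_width: 0.0301
```

>>> {"method": "move_arm", "body": {"deltas": [0,-10,0,0,0,0,0,-10,0,0,0,0,0,-10,0,0,0,0,0,-6,0,0,0,0,0,-4,0,0,0,0,0,-4,0,0,0,0,0.4,-6,0,0,0,0,0.4,-6,0,0,0,0,0.4,-6,0,0,0,0,0.4,-6,0,0,0,0,0.4,-6,0,0,0,0,0.4,-6,0,0,0,0,0.4,-6,0,0,0,0,0.4,-6,0,0,0,0,0.4,-6,0,0,0,0,0.4,-6,0,0,0,0,0.4,-6,0,0,0,0,0.4,-5,0,0,0,0,0,-2,0,0,0,0,0,0,0,0,0,0]}}

```text
time_s: 5.65
ee_pos: [0.5153, -0.1181, 0.0053]
tcp_rot: [0.996, -0.093, -0.0, -0.0]
force: [0.2, -0.6, 0.4]
grip_width: 0.0299
```

```bash
python3 - <<'E'
from h import *
s=robot.observe();print(s["time_s"],s["ee_pos"],s["force"])
t,_=snapshot("top");a,_=snapshot("scene")
cv2.imwrite("pics/top1.png",t[...,::-1]);cv2.imwrite("pics/sc1.png",a[...,::-1])
x=cv2.resize(t[165:285,220:420,::-1],None,fx=4,fy=4,interpolation=cv2.INTER_CUBIC);cv2.imwrite("pics/crop2.png",x)
E
```

```text
5.65 [ 0.51533728 -0.11813782  0.00527524] [ 0.15333812 -0.62953669  0.4104529 ]
```

View pics/crop2.png

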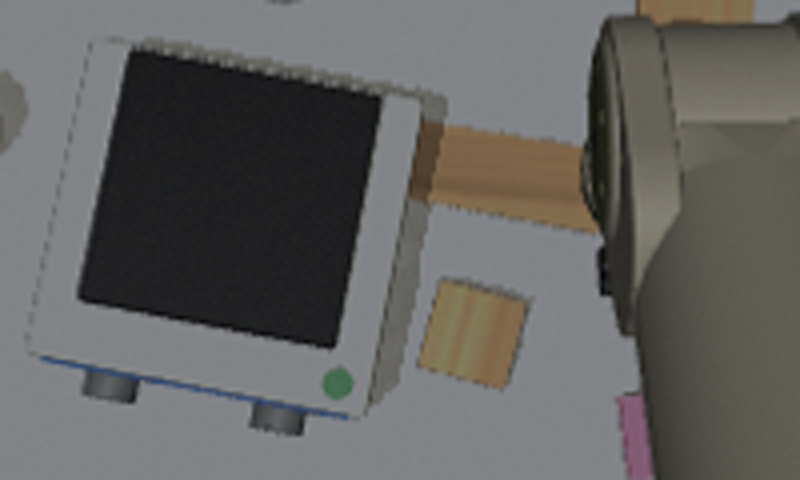

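The wedge has tracked straight: its edges at the housing are at (440,123) and (430,203), and the foot should be on its axis. About 63 mm remains, so I push slowly and watch force and tilt.

>>> {"method": "move_arm", "body": {"deltas": [0,-3,0,0,0,0,0,-3,0,0,0,0,0,-3,0,0,0,0,0,-3,0,0,0,0,0,-3,0,0,0,0,0,-3,0,0,0,0,0,-3,0,0,0,0,0,-3,0,0,0,0,0,-3,0,0,0,0,0,-3,0,0,0,0]}}

```text
time_s: 6.58
ee_pos: [0.5203, -0.0929, 0.0054]
tcp_rot: [0.995, -0.095, -0.0, 0.002]
force: [-1.7, -8.1, 0.7]
grip_width: 0.0298
```

>>> {"method": "move_arm", "body": {"deltas": [0,-3,0,0,0,0,0,-3,0,0,0,0,0,-3,0,0,0,0,0,-3,0,0,0,0,0,-3,0,0,0,0]}}

```text
time_s: 7.0
ee_pos: [0.5232, -0.0775, 0.0053]
tcp_rot: [0.996, -0.095, -0.0, 0.002]
force: [-1.5, -8.2, 0.6]
grip_width: 0.0297
```

```bash
cat > lv.py <<'E'
from h import *
import sys
def tilt(d,im):
    c=cam("top")
    b=cv2.inRange(cv2.cvtColor(im,cv2.COLOR_BGR2HSV),(0,0,0),(179,255,50));n,l,s,ce=cv2.connectedComponentsWithStats(b)
    m=cv2.erode((l==l[215,278]).astype(np.uint8),np.ones((7,7)));ys,xs=np.where(m);P=bydepth(c,np.c_[xs,ys],d);P=P[P[:,2]>.03]
    for _ in range(5):
        A=np.c_[P[:,:2],np.ones(len(P))];k=np.linalg.lstsq(A,P[:,2],rcond=None)[0];r=P[:,2]-A@k;P=P[abs(r)<max(2.*r.std(),.001)]
    cy,sy=np.cos(-.171),np.sin(-.171);g=k[:2]
    return "n %d std %.4f slope hx %.4f hy %.4f meanz %.4f"%(len(P),r.std(),g@[cy,sy],g@[-sy,cy],P[:,2].mean())
if __name__=="__main__":
    print("start",tilt(np.load("top0d.npy"),cv2.imread("pics/top0.png")))
    s=robot.observe();print(s["time_s"],s["ee_pos"],s["force"])
    t,d=snapshot("top");print("now",tilt(d,np.ascontiguousarray(t[...,::-1])))
    n=sys.argv[1];a,_=snapshot("scene");cv2.imwrite(f"pics/top{n}.png",t[...,::-1]);cv2.imwrite(f"pics/sc{n}.png",a[...,::-1])
E
python3 lv.py 2
```

```text
start n 2898 std 0.0013 slope hx -0.0556 hy 0.0525 meanz 0.0922
7.0 [ 0.52316607 -0.07753199  0.00533863] [-1.50496774 -8.1889077   0.64576545]
now n 2886 std 0.0013 slope hx -0.0289 hy 0.0255 meanz 0.0928
```

Depth gave a starting tilt of 0.0765 rad, as described, and it is now 0.0385, so about 4 mm of lift is left (about 22–28 mm of travel).

>>> {"method": "move_arm", "body": {"deltas": [0,-3,0,0,0,0,0,-3,0,0,0,0,0,-3,0,0,0,0,0,-3,0,0,0,0,0,-3,0,0,0,0,0,-1,0,0,0,0]}}

```text
time_s: 7.6
ee_pos: [0.5263, -0.0611, 0.0053]
tcp_rot: [0.996, -0.094, -0.0, 0.001]
force: [-0.9, -7.2, 0.5]
grip_width: 0.0299
```

```bash
python3 lv.py 3
```

```text
start n 2898 std 0.0013 slope hx -0.0556 hy 0.0525 meanz 0.0922
7.6 [ 0.52625328 -0.06113629  0.00530974] [-0.94289885 -7.20883827  0.48079862]
now n 2966 std 0.0014 slope hx -0.0146 hy 0.0109 meanz 0.0931
```

>>> {"method": "move_arm", "body": {"deltas": [0,-2,0,0,0,0,0,-2,0,0,0,0,0,-2,0,0,0,0,0,-2,0,0,0,0,0,0,0,0,0,0]}}

```text
time_s: 8.12
ee_pos: [0.5278, -0.0531, 0.0053]
tcp_rot: [0.996, -0.094, -0.0, 0.001]
force: [-0.6, -7.3, 0.9]
grip_width: 0.0298
```

```bash
python3 lv.py 4; python3 - <<'E'
import cv2
im=cv2.imread("pics/sc4.png");cv2.imwrite("pics/c4.png",cv2.resize(im[130:280,270:430],None,fx=5,fy=4,interpolation=cv2.INTER_CUBIC))
E
```

```text
start n 2898 std 0.0013 slope hx -0.0556 hy 0.0525 meanz 0.0922
8.1167 [ 0.527768   -0.05308876  0.00530553] [-0.59130358 -7.25581345  0.89958908]
now n 2906 std 0.0013 slope hx -0.0038 hy 0.0034 meanz 0.0933
```

View pics/c4.png

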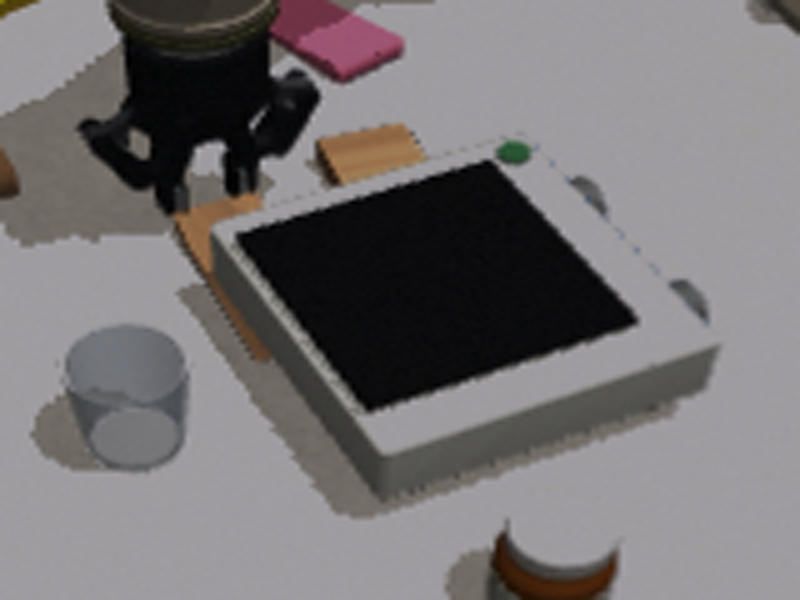

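Scene crop: the wedge is under the right-hand side with its thick end at (215,205), the fingers behind it and nothing else touched. Remaining tilt is 0.005 rad (about 3.5 mm of travel).

>>> {"method": "move_arm", "body": {"deltas": [0,-1.5,0,0,0,0,0,-1.5,0,0,0,0,0,0,0,0,0,0]}}

```text
time_s: 8.47
ee_pos: [0.5283, -0.0504, 0.0053]
tcp_rot: [0.996, -0.094, -0.0, 0.001]
force: [-1.9, -6.5, 0.8]
grip_width: 0.03
```

```bash
cat > av.py <<'E'
from lv import *
s=robot.observe();print(s["time_s"],s["ee_pos"],s["force"])
for _ in range(4):
    t,d=snapshot("top");print(tilt(d,np.ascontiguousarray(t[...,::-1])))
E
python3 av.py
```

```text
8.4667 [ 0.52833104 -0.05043709  0.0053391 ] [-1.87303619 -6.53122859  0.77315993]
n 2936 std 0.0014 slope hx -0.0002 hy 0.0024 meanz 0.0933
n 2880 std 0.0013 slope hx -0.0024 hy 0.0049 meanz 0.0933
n 2933 std 0.0014 slope hx -0.0027 hy 0.0027 meanz 0.0933
n 2960 std 0.0014 slope hx -0.0027 hy 0.0046 meanz 0.0933
```

>>> {"method": "move_arm", "body": {"deltas": [0,-1.2,0,0,0,0,0,-1.2,0,0,0,0,0,0,0,0,0,0]}}

```text
time_s: 8.92
ee_pos: [0.5286, -0.0491, 0.0053]
tcp_rot: [0.996, -0.095, -0.0, 0.002]
force: [-2.1, -7.8, 1.9]
grip_width: 0.03
```

```bash
sed -i 's/range(4)/range(6)/' av.py; python3 av.py
```

```text
8.9167 [ 0.52858303 -0.04908298  0.00530465] [-2.14237592 -7.82741412  1.86123784]
n 2873 std 0.0013 slope hx -0.0005 hy 0.0004 meanz 0.0933
n 2940 std 0.0014 slope hx -0.0020 hy 0.0022 meanz 0.0934
n 2933 std 0.0014 slope hx 0.0005 hy 0.0019 meanz 0.0934
n 2944 std 0.0014 slope hx -0.0021 hy 0.0033 meanz 0.0934
n 2942 std 0.0014 slope hx -0.0008 hy 0.0017 meanz 0.0934
n 2925 std 0.0014 slope hx -0.0009 hy 0.0011 meanz 0.0933
```

>>> {"method": "move_arm", "body": {"deltas": [0,-1.2,0,0,0,0,0,0,0,0,0,0]}}

```text
time_s: 9.38
ee_pos: [0.5288, -0.0484, 0.0053]
tcp_rot: [0.995, -0.095, -0.0, 0.002]
force: [-2.2, -10.3, 2.2]
grip_width: 0.0298
```

```bash
python3 av.py
```

```text
9.3833 [ 0.52879326 -0.04836071  0.00534556] [ -2.24151815 -10.2608926    2.170663  ]
n 2937 std 0.0013 slope hx 0.0006 hy 0.0027 meanz 0.0933
n 2937 std 0.0014 slope hx -0.0002 hy 0.0011 meanz 0.0934
n 2929 std 0.0014 slope hx 0.0008 hy 0.0008 meanz 0.0933
n 2982 std 0.0014 slope hx -0.0012 hy 0.0009 meanz 0.0934
n 2942 std 0.0014 slope hx -0.0005 hy 0.0012 meanz 0.0934
n 2937 std 0.0013 slope hx 0.0020 hy 0.0018 meanz 0.0933
```

It is level within noise, and the push force has risen to 10 N, which suggests the opposite foot has landed. I back straight off, lift, and check.

>>> {"method": "move_arm", "body": {"deltas": [0,3,0,0,0,0,0,5,0,0,0,0,0,10,0,0,0,0,0,12,0,0,0,0,0,12,0,0,0,0,0,12,0,0,0,0,0,10,-15,0,0,0,0,10,-20,0,0,0,0,15,-20,0,0,0,0,20,-20,0,0,0,0,20,-20,0,0,0,0,20,-20,0,0,0,0,20,-20,0,0,0,0,20,-20,0,0,0,0,0,0,0,0,0]}}

```text
time_s: 10.93
ee_pos: [0.494, -0.2376, 0.1645]
tcp_rot: [0.995, -0.097, 0.003, 0.002]
force: [0.4, -0.9, 0.2]
grip_width: 0.0298
```

```bash
python3 av.py; python3 lv.py 5|tail -1; python3 - <<'E'
import cv2,numpy as np
a=cv2.resize(cv2.imread("pics/top5.png")[125:285,180:420],None,fx=3,fy=3,interpolation=cv2.INTER_CUBIC);cv2.imwrite("pics/c5.png",a)
from h import *
p,_=snapshot("wrist");cv2.imwrite("pics/w5.png",p[...,::-1]);
E
```

```text
10.9333 [ 0.49404453 -0.23756735  0.16446203] [ 0.4113038  -0.94619802  0.17374171]
n 2965 std 0.0014 slope hx -0.0012 hy 0.0019 meanz 0.0933
n 2921 std 0.0013 slope hx 0.0002 hy 0.0018 meanz 0.0934
n 2952 std 0.0014 slope hx -0.0010 hy -0.0005 meanz 0.0933
n 2960 std 0.0014 slope hx 0.0008 hy 0.0033 meanz 0.0934
n 2932 std 0.0014 slope hx -0.0003 hy 0.0022 meanz 0.0933
n 2926 std 0.0014 slope hx -0.0005 hy 0.0005 meanz 0.0933
now n 2956 std 0.0014 slope hx -0.0003 hy 0.0016 meanz 0.0934
```

View pics/c5.png

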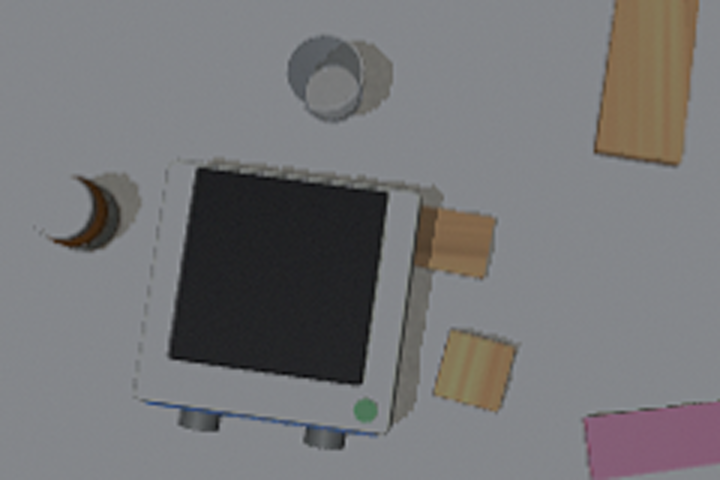

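View pics/w5.png

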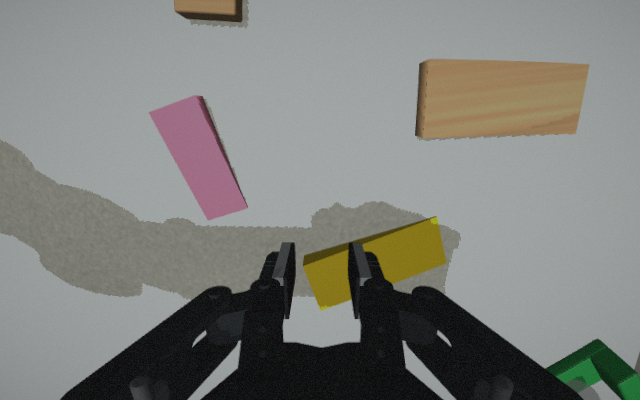

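```bash
python3 - <<'E'
from h import *
c=cam("top");cr=lambda a:np.array(a,float)/3+[180,125]-1/3
W=onplane(c,cr([(170,160),(423,190),(388,433),(137,400)]),.094)[:,:2]
B=np.array([(95,100),(95,-100),(-95,-100),(-95,100)])/1e3
b=W-W.mean(0);yaw=np.arctan2((B[:,0]*b[:,1]-B[:,1]*b[:,0]).sum(),(B*b).sum())
C=R.from_euler('z',yaw).as_matrix()[:2,:2]
T=onplane(c,cr([(496,212),(487,278)]),.0195)[:,:2]
f=C@[.07,-.078]+W.mean(0);print("yaw",yaw,"ctr",W.mean(0),"foot",f,"thick",T,"in hotplate frame",(T-W.mean(0))@C)
k=T[0]-T[1];k/=np.linalg.norm(k);u=np.array([-k[1],k[0]]);r=f-T.mean(0);print("heading",np.arctan2(u[1],u[0]),"foot from thin",.126-r@u,"lateral",r@k)
E
```

```text
yaw -0.12247122257112891 ctr [0.48810747 0.12664785] foot [0.54805426 0.04068052] thick [[ 0.56006193 -0.04170442]
 [ 0.50592279 -0.0342039 ]] in hotplate frame [[ 0.09198231 -0.15830093]
 [ 0.03733238 -0.15747052]]
heading 1.4331312104647205 foot from thin 0.04604232267610783 lateral 0.004128307089841035
```

```bash
python3 -c "
from bench import robot
print(robot.job_done(),robot.observe()['time_s'])"
```

```text
the job is handed in; nothing more can be done
the job is handed in; nothing more can be done
```

The hotplate now stands level within what I could measure, with the small plain wooden wedge left under its short foot. I pushed the wedge along the bench thin end first, using the half-closed fingers on its thick end, then backed off and handed the job in at about 11.5 s.

**Checks that agree:**
- **Tilt:** it fell from 0.0765 rad to about 0.001–0.002 rad, which is the limit of the measurement. It read the same with the arm away.
- **Push force:** it rose to about 10 N at the end, which suggests the opposite foot has landed.
- **Wedge position:** the foot stands about 46 mm from the thin end, against 45 mm expected. It is about 4 mm off the wedge's centre line. The thick end stands out about 58 mm, against 60 mm expected.
- **Other things:** the spacer, beaker, jar and other wedges look undisturbed in the last pictures.

**Less certain:**
- **Hotplate position:** it turned about 0.05 rad and its centre moved about 3 mm while the wedge lifted it. The gripper never touched it.
- **First hotplate fit:** its corners were off by about 5 mm, evenly on all sides, so I relied on the tilt readings to decide when to stop.
- **Rocking:** I judged this only from the tilt and force readings and did not test it by touching the hotplate.

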